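# Fish a dropped cap out from between two instrument cases

## Task

A small black cap has dropped into the narrow gap between the two beige instrument cases that stand under the clear shelf. Take the bent retrieval hook from its rack, lower its foot behind the cap and draw the cap along the bench out towards you, until it lies about 5 cm in front of the cases, opposite the gap. Then hang the hook back in its rack as you found it, and leave the tray, the bottle and the beaker where they are.

Things in the scene. Friction and masses are not known exactly. Their poses are not given: they have to be found in the camera images.
- bay: Two fixed beige instrument cases side by side, each 240 deep, 200 wide, 188 high, with a gap 46 wide between them, open at front and back; a clear shelf stands over both (see shelf_edge). Origin: on the bench, in the middle of the gap's front mouth. +x runs into the gap, away from the robot; y across the gap; z up.
- shelf_edge (a point): Middle of the lower front edge of the fixed clear acrylic shelf: 220 above the bench and 20 behind the cases' fronts, same axes as the bay. From here the shelf (8 thick, 510 wide) reaches 220 back over cases and gap. Four steel legs, 12 thick, stand 242 either side of the gap's middle, outside the cases.
- cap: Small loose black plastic cap, 26 in diameter, 18 high (a step narrows it to 18 diameter above height 13), standing on the bench in the gap, its centre 55 to 80 behind the cases' fronts and up to 8 off the gap's middle. About 30 g. Origin: centre of its underside, z up.
- hook: Loose retrieval hook, about 0.16 kg, hanging upright in the rack. Black handle block on top: 26 wide along y (grip width), 34 along x, from 8 to 68 above the origin; below it a round collar, 44 diameter, 8 thick. Origin: centre of the collar's underside, z up along the handle. A straight steel shaft 8 thick runs 200 down from the origin to the bend (hook_tip says the rest).
- hook_tip (a point): Middle of the hook's foot, at (-17.2, 0, -224.6) in the hook's frame, same axes. Below the shaft the rod bends by 35 degrees towards the hook's -x for 30 more and ends in this crossbar along y, 26 long, 10 thick. With the hook tilted 35 degrees, shaft's lower end forward (+x), the bent end stands vertical.
- rack: Fixed steel rack on the bench for the hook. Base plate 130 by 100, 8 high, from 35 before the origin to 95 behind; a post 16 thick, 65 behind the origin (+x), carries a level fork (see rack_seat). Nothing is above the fork. Origin: on the bench straight below the seat; z up; the fork's open mouth faces -x.
- rack_seat (a point): The seat, 255 above the rack's origin, same axes: mid-slot, level with the tops of the fork's two tines (18 wide, 10 thick), which reach 25 to -x of here; the slot between them is 20 wide and ends 45 to +x. The hook's shaft hangs in the slot, its collar resting on the tines, so the hook's origin sits here (within some 6 at the start).
- tray: Bystander: loose beige instrument tray 150 by 110, 45 high, with blue rests and a steel rod. Origin: centre of its underside.
- bottle: Bystander: white bottle, 56 in diameter, 130 high, standing on the clear shelf. Origin: centre of its underside.
- beaker: Bystander: steel beaker, 60 in diameter, 60 high, standing on the clear shelf. Origin: centre of its underside.
There are look-alikes about, which are no part of the job. What is meant by the rack is not red, and is the larger of those in its own colour.

How it is judged (in metres and radians):
On the way, in this order (a step that is already met when the one before it is completed fails the run):
1. the hook's foot is down inside the gap, over 60 mm behind the cases' fronts (x of hook_tip in the frame of bay above 0.06 m and y of hook_tip in the frame of bay between -0.023 and 0.023 m and height (world z) of hook_tip below 0.03 m), for 0.1 s.
2. the cap has been drawn out in front of the cases (x of cap in the frame of bay below -0.035 m and height (world z) of cap below 0.03 m), for 0.1 s.
At the end, for the whole second after the job is handed in: The cap lies still on the bench, its centre 35 to 120 mm before the cases' fronts and within 70 mm of the gap's middle line; the hook hangs still and upright (0.15 rad) in the fork, its collar on the tines (-6 to +8 mm in height), within 30 mm of the seat (all of step 2 and x of cap in the frame of bay above -0.12 m and y of cap in the frame of bay between -0.07 and 0.07 m and linear speed of cap below 0.02 m/s and horizontal distance between hook and rack_seat below 0.03 m and z of hook in the frame of rack_seat between -0.006 and 0.008 m and angle between hook's own z axis and vertical below 0.15 rad and linear speed of hook below 0.03 m/s); the robot touches nothing.
It fails at once if the tray is pushed away (over 40 mm) (distance of tray from where it was at the start of the episode above 0.04 m).
It fails at once if the bottle is moved over 40 mm (distance of bottle from where it was at the start of the episode above 0.04 m).
It fails at once if the beaker is moved over 40 mm (distance of beaker from where it was at the start of the episode above 0.04 m).
It also fails if it takes over 56 s, if anything falls off the work surface, if the arm or the gripper's body presses on something with over 40 N, if the wrist force passes 120 N, or if a joint passes its speed limit or range.

## Robot

A 6-joint arm with a two-finger parallel gripper is mounted at the origin on the work surface. World frame = base frame: x ahead of the robot, y to its left, z up, the work surface at z = 0. Lengths are in mm, angles in rad, forces in N, time in s.
With the tool pointing down it reaches from about 300 to 775 mm from the base axis. Payload 14.6 kg.
Tool frame: the origin (TCP) lies at the very end of the fingers, on their centre line; the grasp point (between the pads) lies 19 mm behind it; z points along the fingers, y is the line along which they close (so a half turn about z gives the same grasp; the last joint's range is limited). The gripper opens to 94 mm and grips with 3 to 60 N. Pads are 16 mm wide; open, the fingers measure 119 mm over their backs; the gripper's body (75 mm by 177 mm) begins 78 mm behind the grasp point.
Start: joints at [1.083, 0.3, 1.521, -0, 1.321, -0.067], TCP at [224.666, 502.01, 205.446] pointing down, gripper open.
Joint ranges: [-3.03, 3.03], [-0.79, 2.21], [0.23, 2.52], [-1.04, 4.18], [0, 3.07], [-2.55, 2.55]. Speed limits (rad/s): [2.22, 2.22, 2.57, 3.14, 3.14, 3.14].

## Interface

Orientations are given as [roll, pitch, yaw] about the fixed x, y, z axes, in that order (R = Rz(yaw) Ry(pitch) Rx(roll)).
In Python, from cell import manip, camera, get_calibration gives the robot as it stands. The module is installed in compiled form; this text tells all that it offers.
- The arm moves only by the tool jog_arm, never from a script. Its argument "plan" is one flat list of numbers, 6 for each row, row after row: the shift along the world's x, y, z in m, then the turn, a rotation vector about the world's x, y, z in degrees. A call has 1 to 20 rows; each row is the pose to reach, as a shift and turn from the pose commanded when the call began; what a row does not reach only later rows make up. A row lasts 1/10 s, in which the tool goes at most 50 mm and 8.59 degrees, less where a joint would pass 70% of its speed; a pose out of reach is approached as far as the arm can. A call with a gripper value outside its range is refused whole. "claw" is the finger opening in m, from 0 to 0.094, set as the call begins (left out, the last holds). The fingers move at their own pace and stop on an object; "force" is the grip in N (left out, the last holds). Time passes only in rows, so rows that repeat a pose let the fingers close. It gives the time, the measured TCP pose, the force, the opening and the grip force at its end, in the units of the state.
- manip.read_state(): the state, without advancing time (a new reading comes with each control period).
- camera(name): name is "scene" or "top" or "wrist"; returns (picture, depth): 400x640x3 uint8, red, green, blue; 400x640 float32, mm along the optical axis (not along the pixel's ray), 0 where there is no reading.
- get_calibration(name): a dict with "fx", "fy", "cx", "cy" (pixels), "origin" and "attitude" of the camera in the world. Camera axes: x right, y down, z forward; pixel columns grow to the right and rows downward; lengths in mm; the calibration is good to about 2 mm. A picture is of the moment at which its call begins: read the wrist's pose just before it. get_calibration takes no time and is no camera call; for the wrist camera it gives the pose at the moment of the call.
- manip.sign_off(): hands the job in; it is judged then, once.
The state is a dict: "clock": time; "joints": joint angles; "qd": joint speeds; "effort": joint torques, N m; "eef_pos": TCP position; "eef_rot": TCP orientation; "wrist_force": force on the tool from outside, world axes, zero at the start; "moment": the same for the moment, N m; "finger_gap": finger opening in mm; "finger_force": force on a finger pad.
Only numpy, scipy, OpenCV 4.12 (cv2) and the standard library are available. Lean on these libraries where they do the work, as an engineer would, in place of code of your own. Each camera call takes 0.05 s, during which the arm holds its last target. There are 200 camera calls.

## Working session

There is one attempt and no reset: what is moved stays moved. The work goes in short steps, Python scripts to look and compute and a tool call to move; the robot and the scene stay as the last step left them, time stands still between calls to the robot, and variables do not carry over. Pictures are saved under pics/ and viewed, at most 10 in all, crops included, and the job is handed in when it is done.

Besides the shell and the picture viewer there is one more tool, called after "Call:" as name(argument=value, ...) on one line, values as JSON. jog_arm: Moves the arm, as the interface text tells. Its arguments: {"type":"object","properties":{"plan":{"type":"array"},"claw":{"type":"number"},"force":{"type":"number"}},"required":["plan"]}

```bash
mkdir -p pics; cat > h.py <<'E'
import numpy as np,cv2
from cell import manip,camera,get_calibration
def shot(n,f):
    c=get_calibration(n);p,d=camera(n)
    cv2.imwrite(f'pics/{f}.png',p[:,:,::-1]);np.savez(f'{f}.npz',p=p,d=d,**{k:np.array(v) for k,v in c.items()})
def load(f):
    z=np.load(f'{f}.npz');return z
def cloud(z):
    A=z['attitude']
    if A.shape!=(3,3):
        from scipy.spatial.transform import Rotation as R
        A=R.from_euler('xyz',A.ravel()).as_matrix()
    v,u=np.mgrid[:400,:640];d=z['d']
    P=np.stack([(u-z['cx'])/z['fx']*d,(v-z['cy'])/z['fy']*d,d],-1)
    W=P@A.T+z['origin'];W[d==0]=np.nan;return W
E
python3 - <<'E'
from h import *
shot('scene','scene0');shot('top','top0')
for n in('scene','top'):print(get_calibration(n))
print(manip.read_state())
a=cv2.imread('pics/scene0.png');b=cv2.imread('pics/top0.png')
E
```

```text
{'fx': 407.90563430258044, 'fy': 407.90563430258044, 'cx': 323.60669102808777, 'cy': 196.63561697668553, 'origin': array([1480.6032279 ,  226.13922348,  933.14125365]), 'attitude': array([-2.2174418,  0.0102958,  1.8913123])}
{'fx': 406.16282345792354, 'fy': 406.16282345792354, 'cx': 313.57882792956093, 'cy': 191.70872243497175, 'origin': array([ 473.11706789,  -58.88008499, 1260.31167639]), 'attitude': array([-3.09642358, -0.03692564, -1.54475105])}
{'clock': 0.1, 'joints': array([ 1.08340709e+00,  3.00399762e-01,  1.52151568e+00,  2.25500523e-05,
        1.32065590e+00, -6.65767267e-02]), 'qd': array([ 4.31836446e-04,  8.56755815e-04, -3.88864111e-04, -1.09716374e-04,
        1.36894752e-03,  6.90749325e-05]), 'effort': array([ 1.14144509e-04, -5.32642972e+01, -3.53285873e+01,  7.09508127e-02,
        2.34074582e-02,  2.04866421e-05]), 'eef_pos': array([224.55750586, 501.82621182, 204.95311554]), 'eef_rot': array([-3.14061758e+00, -8.69043450e-05,  2.72077451e+00]), 'wrist_force': array([-0.34524604, -0.88459373,  0.15057569]), 'moment': array([ 0.01214001,  0.05644338, -0.0330579 ]), 'finger_force': 0.0, 'finger_gap': 93.69465773105482}
```

View pics/scene0.png

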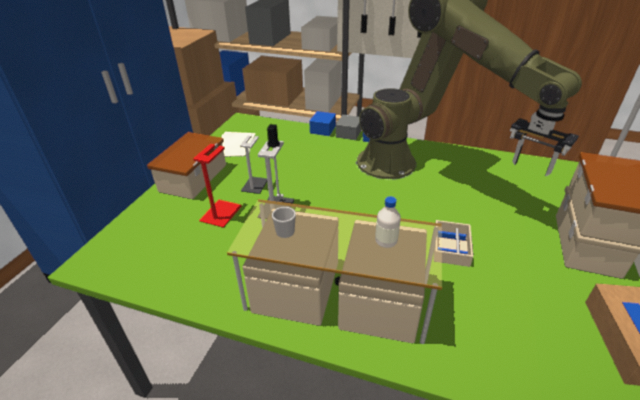

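View pics/top0.png

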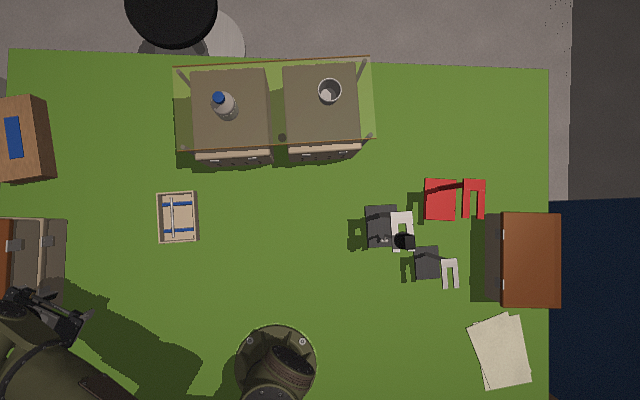

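The scene picture shows three forked racks: red at top (440,200), a large grey one at top (393,228) holding the black-handled hook, and a small grey one at top (437,268). The large grey one fits: it isn't red, and it is the larger grey. The cases are at top (230,110) and (320,110), with a dark dot in the gap at (282,137). I'll confirm in a crop and measure.

```bash
python3 - <<'E'
from h import *
b=cv2.imread('pics/top0.png');a=cv2.imread('pics/scene0.png')
k=cv2.INTER_CUBIC
c1=cv2.resize(b[190:300,340:480],(560,440),interpolation=k)[:, :400]
c2=cv2.resize(b[60:180,235:335],(400,480),interpolation=k)[:440]
cv2.imwrite('pics/crop1.png',np.hstack([c1,c2]))
T=cloud(load('top0'))
np.set_printoptions(precision=0,suppress=True,linewidth=200)
def box(u0,u1,v0,v1,z0,z1,W=T):
    w=W[v0:v1,u0:u1].reshape(-1,3);return w[(w[:,2]>z0)&(w[:,2]<z1)]
for nm,a in dict(handle=(380,425,220,260,290,400),fork=(380,425,200,260,235,275),base=(355,405,200,255,4,14),tray=(150,205,185,250,30,60),caseL=(185,272,60,172,180,196),caseR=(276,365,60,165,180,196),shelf=(170,380,50,160,215,240)).items():
    w=box(*a);
    if len(w):
        r=cv2.minAreaRect(w[:,:2].astype(np.float32));print(nm,len(w),w.mean(0),w.min(0),w.max(0),np.round(r[0],1),np.round(r[1],1),round(r[2],2))
for v in range(124,150,3):print(v,[tuple(np.round(T[v,u]).astype(int)) if T[v,u,0]==T[v,u,0] else None for u in (272,278,282,286,292)])
E
```

```text
handle 213 [ 407. -315.  318.] [ 389. -332.  293.] [ 424. -304.  326.] [ 406. -317.] [35. 27.] 8.9
fork 615 [ 437. -312.  256.] [ 377. -349.  244.] [ 478. -286.  275.] [ 428. -318.] [99. 57.] 4.33
base 928 [ 434. -306.    8.] [ 343. -388.    4.] [ 513. -234.   14.] [ 426. -312.] [168. 152.] 2.89
tray 558 [444. 307.  40.] [365. 242.  30.] [525. 364.  52.] [445. 304.] [150. 113.] 5.54
caseL 742 [620. 121. 187.] [600.  24. 180.] [642. 221. 192.] [620. 122.] [ 26. 199.] 5.66
caseR 719 [ 644. -122.  187.] [ 624. -221.  180.] [665. -23. 192.] [ 644. -123.] [ 26. 199.] 5.4
shelf 16014 [747.  12. 227.] [ 615. -253.  216.] [883. 274. 240.] [749.  11.] [222. 512.] 5.55
124 [(np.int64(691), np.int64(15), np.int64(229)), (np.int64(692), np.int64(0), np.int64(226)), (np.int64(692), np.int64(-10), np.int64(228)), (np.int64(692), np.int64(-21), np.int64(228)), (np.int64(692), np.int64(-36), np.int64(229))]
127 [(np.int64(684), np.int64(15), np.int64(226)), (np.int64(684), np.int64(0), np.int64(226)), (np.int64(685), np.int64(-11), np.int64(226)), (np.int64(685), np.int64(-21), np.int64(226)), (np.i
[... 995 characters left out ...]
42 [(np.int64(645), np.int64(14), np.int64(227)), (np.int64(645), np.int64(-2), np.int64(231)), (np.int64(646), np.int64(-12), np.int64(224)), (np.int64(646), np.int64(-22), np.int64(230)), (np.int64(647), np.int64(-37), np.int64(224))]
145 [(np.int64(638), np.int64(14), np.int64(221)), (np.int64(674), np.int64(11), np.int64(1)), (np.int64(674), np.int64(-2), np.int64(-1)), (np.int64(675), np.int64(-14), np.int64(-3)), (np.int64(645), np.int64(-37), np.int64(188))]
148 [(np.int64(655), np.int64(25), np.int64(60)), (np.int64(665), np.int64(11), np.int64(-3)), (np.int64(665), np.int64(-2), np.int64(0)), (np.int64(665), np.int64(-14), np.int64(1)), (np.int64(637), np.int64(-37), np.int64(190))]
```

View pics/crop1.png

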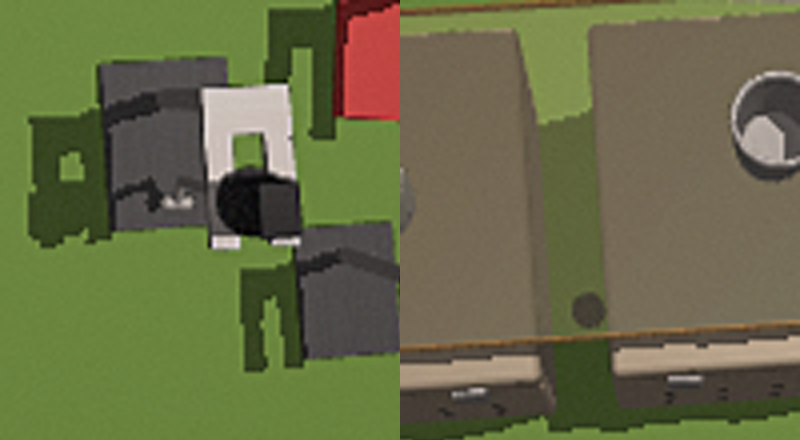

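The crop confirms the black handle hanging in the large grey rack, and the cap at top pixel ≈(282,137.5) in the gap. Next I'll refine the cap, rack yaw and hook yaw.

```bash
python3 - <<'E'
from h import *
z=load('top0');T=cloud(z);p=z['p'].astype(int)
from scipy.spatial.transform import Rotation as R
A=R.from_euler('xyz',z['attitude']).as_matrix();o=z['origin']
def ray(u,v,h):
    d=A@np.array([(u-z['cx'])/z['fx'],(v-z['cy'])/z['fy'],1]);return o+d*(h-o[2])/d[2]
sub=p[120:142,274:290];g=sub.sum(2)
# cap = dark and not green
m=(sub[:,:,1]-sub[:,:,0]<18)&(g<260);m[:, :3]=0
n,l,s,c=cv2.connectedComponentsWithStats(m.astype(np.uint8));print(s[1:],c[1:])
i=1+np.argmax(s[1:,4]);u,v=c[i]+[274,120];ang=np.radians(5.5)
for uv in((u,v),(281.7,137.2)):
  w=ray(*uv,15);q=w[:2]-[620,-1.6];print('cap',uv,w,'bay',q@[np.cos(ang),np.sin(ang)],q@[-np.sin(ang),np.cos(ang)])
def rect(nm,mask):
    w=T[mask];r=cv2.minAreaRect(w[:,:2].astype(np.float32));print(nm,len(w),np.round(w.mean(0),1),np.round(r[0],1),np.round(r[1],1),round(r[2],1))
vv,uu=np.mgrid[:400,:640];Z=T[...,2];br=p.sum(2)
reg=lambda a,b,c,d:(uu>=a)&(uu<b)&(vv>=c)&(vv<d)
rect('handle',reg(380,425,220,260)&(Z>317)&(br<150))
rect('fork',reg(385,425,205,260)&(Z>245)&(Z<268)&(br>450))
rect('base',reg(355,405,200,255)&(Z>4)&(Z<13)&(abs(p[...,1]-p[...,0])<15)&(br<330))
rect('small',reg(425,470,250,295)&(Z>30)&(br>450))
rect('red',reg(455,490,175,225)&(Z>30)&(p[...,0]>150)&(p[...,1]<90))
E
```

```text
[[  3   0  10  22 176]] [[ 7.32386364 10.67613636]]
cap (np.float64(281.3238636363636), np.float64(130.67613636363637)) [716.1656056    0.97968173  15.        ] bay 95.97012976346626 -6.649259452249545
cap (281.7, 137.2) [695.95518576  -0.77597002  15.        ] bay 75.68448292629047 -6.459745629358008
handle 96 [ 403.6 -316.6  322. ] [ 406.2 -317. ] [32.8 25.5] 5.3
fork 416 [ 447.7 -315.9  254.9] [ 428.  -318.1] [98.1 55. ] 5.3
base 887 [ 434.4 -305.2    7.8] [ 431.8 -300.3] [133.3 125.2] 1.2
small 335 [ 322.7 -459.5  198.8] [ 318.4 -460.1] [76.8 43.9] 5.1
red 596 [ 519.5 -497.9  254.7] [ 514.5 -497.6] [57.6 98.2] 87.5
```

Call:
jog_arm(plan=[0.1,-0.15,0.2,0,0,-25,0.22,-0.35,0.22,0,0,-50,0.22,-0.35,0.22,0,0,-50,0.22,-0.35,0.22,0,0,-50,0.22,-0.35,0.22,0,0,-50,0.22,-0.35,0.22,0,0,-50,0.22,-0.35,0.22,0,0,-50,0.22,-0.35,0.22,0,0,-50,0.22,-0.35,0.22,0,0,-50,0.22,-0.35,0.22,0,0,-50,0.22,-0.35,0.22,0,0,-50], claw=0.06, force=30)

```text
clock: 1.2
eef_pos: [445.8, 150.2, 426.1]
eef_rot: [3.141, 0.0, 1.845]
wrist_force: [-0.2, 0.2, 0.7]
finger_gap: 60.1
finger_force: 0.0
```

Call:
jog_arm(plan=[-0.039,-0.469,-0.02,0,0,-100.5,-0.039,-0.469,-0.02,0,0,-100.5,-0.039,-0.469,-0.02,0,0,-100.5,-0.039,-0.469,-0.02,0,0,-100.5,-0.039,-0.469,-0.02,0,0,-100.5,-0.039,-0.469,-0.02,0,0,-100.5,-0.039,-0.469,-0.02,0,0,-100.5,-0.039,-0.469,-0.02,0,0,-100.5,-0.039,-0.469,-0.02,0,0,-100.5,-0.039,-0.469,-0.02,0,0,-100.5,-0.039,-0.469,-0.02,0,0,-100.5,-0.039,-0.469,-0.02,0,0,-100.5,-0.039,-0.469,-0.02,0,0,-100.5,-0.039,-0.469,-0.02,0,0,-100.5,-0.039,-0.469,-0.02,0,0,-100.5])

```text
clock: 2.7
eef_pos: [405.9, -316.4, 405.3]
eef_rot: [-3.141, 0.0, 0.097]
wrist_force: [0.2, -0.3, -1.0]
finger_gap: 60.0
finger_force: 0.0
```

```bash
python3 - <<'E'
from h import *
s=manip.read_state();print(s['eef_pos'],s['eef_rot'],s['joints'])
shot('wrist','w1');T=cloud(load('w1'));Z=T[...,2];p=load('w1')['p'].sum(2)
for nm,m in(('handle',(Z>314)&(Z<332)&(abs(T[...,0]-406)<40)&(abs(T[...,1]+317)<40)),('fork',(Z>247)&(Z<262)&(abs(T[...,0]-428)<75)&(abs(T[...,1]+317)<45)&(p>400))):
    w=T[m]
    if len(w):r=cv2.minAreaRect(w[:,:2].astype(np.float32));print(nm,len(w),w.mean(0).round(1),w.min(0).round(),w.max(0).round(),np.round(r[0],1),np.round(r[1],1),r[2])
E
```

```text
[ 405.90087693 -316.43667861  405.29738532] [-3.14140689e+00  9.89026811e-05  9.72951449e-02] [-7.33372779e-01  1.54961714e-01  1.24535087e+00  5.30179469e-05
  1.74148393e+00  7.40137412e-01]
handle 1197 [ 406.2 -317.2  322.3] [ 388. -331.  314.] [ 423. -304.  325.] [ 405.1 -317.6] [34.4 25.3] 5.01907205581665
fork 2923 [ 445.2 -319.   254.8] [ 378. -349.  252.] [ 478. -286.  258.] [ 426.1 -317.9] [99.2 55.2] 5.415715217590332
```

View pics/w1.png

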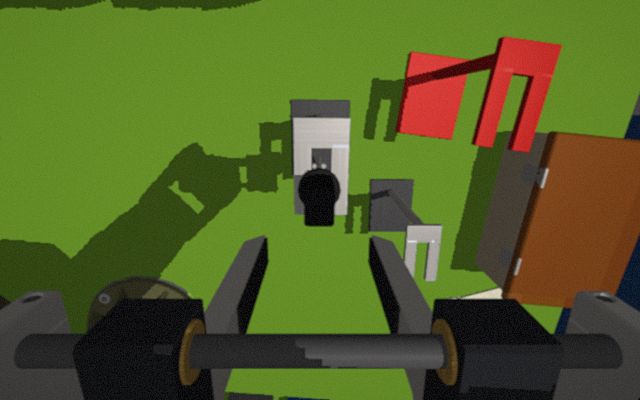

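The wrist view shows the handle at (320,210), centred between the fingers, in the grey fork, and its measurement agrees with the top view. I'll descend and close.

Call:
jog_arm(plan=[0,-0.001,-0.045,0,0,0,0,-0.001,-0.09,0,0,0,0,-0.001,-0.12,0,0,0,0,-0.001,-0.13,0,0,0,0,-0.001,-0.13,0,0,0])

```text
clock: 3.25
eef_pos: [405.6, -317.8, 275.2]
eef_rot: [-3.141, 0.001, 0.095]
wrist_force: [0.4, 0.4, 0.0]
finger_gap: 60.2
finger_force: 0.0
```

Call:
jog_arm(plan=[0,0,0,0,0,0,0,0,0,0,0,0,0,0,0,0,0,0,0,0,0,0,0,0,0,0,0,0,0,0], claw=0.015, force=40)

```text
clock: 3.75
eef_pos: [405.7, -318.0, 275.8]
eef_rot: [3.141, -0.0, 0.094]
wrist_force: [0.0, 0.9, 1.6]
finger_gap: 25.7
finger_force: 40.0
```

Call:
jog_arm(plan=[0,0,0.005,0,0,0,0,0,0.012,0,0,0,0,0,0.012,0,0,0,-0.015,-0.001,0.012,0,0,0,-0.03,-0.003,0.012,0,0,0,-0.05,-0.005,0.012,0,0,0,-0.075,-0.007,0.012,0,0,0,-0.1,-0.009,0.012,0,0,0,-0.1,-0.009,0.06,0,0,0,-0.1,-0.009,0.1,0,0,0,-0.1,-0.009,0.1,0,0,0])

```text
clock: 4.85
eef_pos: [305.0, -327.7, 380.3]
eef_rot: [3.135, -0.004, 0.093]
wrist_force: [0.1, -0.0, -1.9]
finger_gap: 25.8
finger_force: 40.0
```

```bash
python3 - <<'E'
from h import *
shot('scene','s1');s=manip.read_state();print(s['eef_pos'],s['eef_rot'],s['finger_gap'])
z=load('s1');W=cloud(z);p=z['p']
# cap as seen from scene camera through gap / shelf
c1=cv2.imread('pics/s1.png')
cv2.imwrite('pics/s1c.png',np.hstack([cv2.resize(c1[110:230,210:310],(400,480)),cv2.resize(c1[210:330,290:390],(400,480))]))
E
```

```text
[ 304.90333896 -327.36521857  377.23934123] [ 3.13812874e+00 -2.12501243e-03  9.32858274e-02] 25.858647865004656
```

View pics/s1c.png

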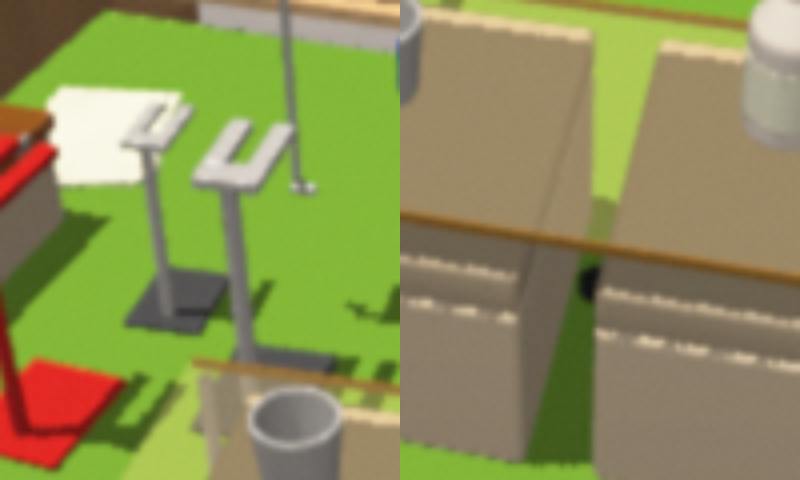

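Left half: the fork is empty and the hook hangs clear beside it. Right half: the cap is a dark spot at about (338,281), partly hidden by the right case. Next I'll swing to the front of the gap and tilt 35°.

Call:
jog_arm(plan=[0.02,0.05,0,0,0,0,0.04,0.1,0,0,0,0,0.065,0.15,0,0.8,-8,0,0.085,0.2,-0.02,1.5,-16,0,0.105,0.25,-0.04,2.3,-24,0,0.13,0.304,-0.06,3.35,-34.84,0,0.13,0.304,-0.106,3.35,-34.84,0,0.13,0.304,-0.106,3.35,-34.84,0,0.13,0.304,-0.106,3.35,-34.84,0,0.13,0.304,-0.106,3.35,-34.84,0,0.13,0.304,-0.106,3.35,-34.84,0])

```text
clock: 6.0
eef_pos: [435.8, -23.9, 270.4]
eef_rot: [-3.141, -0.612, 0.093]
wrist_force: [0.5, -0.0, -0.8]
finger_gap: 25.4
finger_force: 40.0
```

```bash
python3 - <<'E'
from h import *
s=manip.read_state();print(s['eef_pos'],s['eef_rot'],s['joints'])
shot('scene','s2');shot('wrist','w2')
a=cv2.imread('pics/s2.png');b=cv2.imread('pics/w2.png')
cv2.imwrite('pics/s2c.png',np.hstack([cv2.resize(a[130:330,260:400],(350,500)),cv2.resize(b,None,fx=.7,fy=.7)[:, :].copy().repeat(1,0) if 0 else cv2.copyMakeBorder(cv2.resize(b,(448,280)),0,220,0,0,0)]))
E
```

```text
[435.81553046 -23.91171601 270.40236368] [-3.14115961 -0.61182538  0.09306735] [-0.26542595 -0.36147363  2.12543096  0.28078424  0.81641651  1.07816336]
```

View pics/s2c.png

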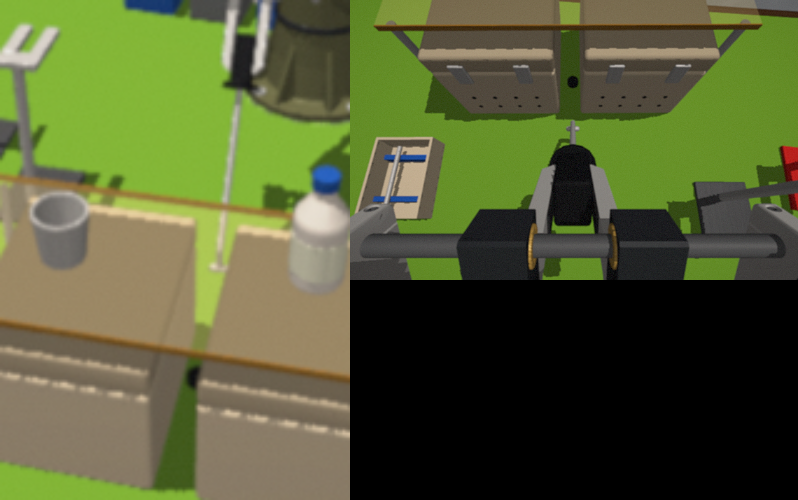

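The wrist view shows the cap at (319,117) in the gap and the foot tip at (318,181) just in front of it. I'll measure both directly.

```bash
python3 - <<'E'
from h import *
z=load('w2');T=cloud(z);p=z['p'].astype(int);vv,uu=np.mgrid[:400,:640]
e=np.radians(5.5);ex=np.array([np.cos(e),np.sin(e)]);ey=np.array([-ex[1],ex[0]])
B=np.dstack([(T[...,:2]-[620,-1.6])@ex,(T[...,:2]-[620,-1.6])@ey,T[...,2]])
m=(p.sum(2)<110)&(uu>300)&(uu<340)&(vv>100)&(vv<135)
w=B[m];print('cap',m.sum(),np.nanmedian(w,0).round(1),np.nanpercentile(w,5,0).round(1),np.nanpercentile(w,95,0).round(1),uu[m].mean(),vv[m].mean())
m=(B[...,2]>35)&(B[...,2]<90)&(B[...,0]>-90)&(B[...,0]<-35)&(abs(B[...,1])<40)
w=B[m];print('foot',m.sum(),w.mean(0).round(1),w.min(0).round(),w.max(0).round())
# gap walls from case front strips
for v in(95,105,125,140):
    r=B[v,270:370];ok=(r[:,2]>15)&(abs(r[:,0])<30);y=r[ok,1];print(v,'R edge',y[y<0].max().round(1) if (y<0).any() else 0,'L edge',y[y>0].min().round(1) if (y>0).any() else 0,'front x',np.median(r[ok,0]).round(1) if ok.any() else 0)
E
```

```text
cap 240 [71.6 -6.  13.5] [ 63.9 -17.1   0.4] [86.1  5.2 18.7] 317.8833333333333 116.6625
foot 81 [-61.2  -4.7  62.4] [-66. -17.  58.] [-56.   8.  66.]
95 R edge -22.0 L edge 24.0 front x -1.5
105 R edge -22.0 L edge 23.9 front x 0.1
125 R edge -22.1 L edge 23.9 front x -1.8
140 R edge -22.0 L edge 23.8 front x -1.8
```

Call:
jog_arm(plan=[0.03,0.003,-0.012,0,0,0,0.06,0.006,-0.018,0,0,0,0.09,0.009,-0.018,0,0,0,0.12,0.0115,-0.018,0,0,0,0.15,0.0145,-0.018,0,0,0,0.165,0.016,-0.018,0,0,0,0.165,0.016,-0.018,0,0,0])

```text
clock: 6.8
eef_pos: [601.8, -7.5, 251.2]
eef_rot: [-3.14, -0.61, 0.093]
wrist_force: [-0.7, 0.7, -3.1]
finger_gap: 25.8
finger_force: 40.0
```

Call:
jog_arm(plan=[0,0,-0.01,0,0,0,0,0,-0.02,0,0,0,0,0,-0.028,0,0,0,0,0,-0.0345,0,0,0,0,0,-0.0345,0,0,0,0,0,-0.0345,0,0,0])

```text
clock: 7.4
eef_pos: [600.5, -7.0, 216.9]
eef_rot: [-3.14, -0.611, 0.094]
wrist_force: [-0.2, 0.2, -1.6]
finger_gap: 25.8
finger_force: 40.0
```

```bash
python3 - <<'E'
from h import *
s=manip.read_state();print(s['eef_pos'],s['eef_rot'],s['wrist_force'])
shot('wrist','w3');shot('scene','s3')
a=cv2.imread('pics/s3.png');b=cv2.imread('pics/w3.png')
cv2.imwrite('pics/s3c.png',np.hstack([cv2.resize(a[200:320,290:390],(400,480)),cv2.resize(b[60:300,220:420],(400,480))]))
E
```

```text
[600.53896342  -7.01599685 216.88304775] [-3.14030067 -0.61072588  0.09363726] [-0.21407942  0.19221127 -1.5625972 ]
```

View pics/s3c.png

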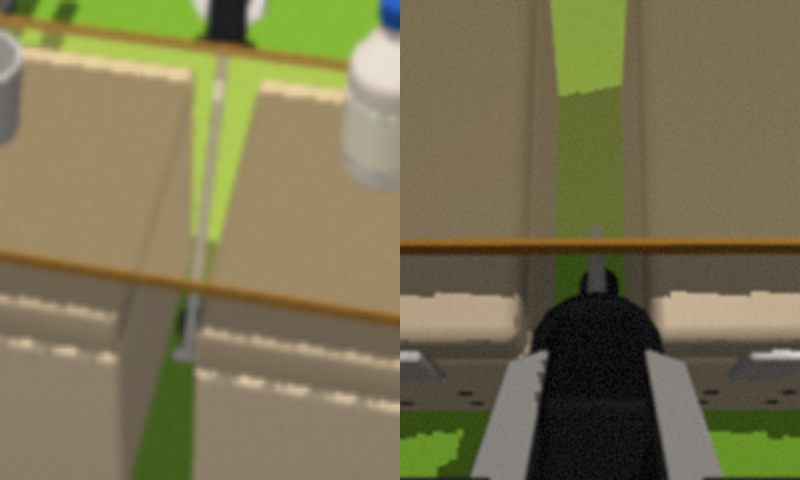

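The foot (left half, 185,355) is down behind the cap (185,320), with no contact force. Now I'll draw it out.

Call:
jog_arm(plan=[-0.006,-0.0006,0,0,0,0,-0.013,-0.0012,0,0,0,0,-0.021,-0.002,0,0,0,0,-0.029,-0.0028,0,0,0,0,-0.037,-0.0036,0,0,0,0,-0.045,-0.0043,0,0,0,0,-0.053,-0.0051,0,0,0,0,-0.061,-0.0059,0,0,0,0,-0.069,-0.0066,0,0,0,0,-0.077,-0.0074,0,0,0,0,-0.085,-0.0082,0,0,0,0,-0.093,-0.009,0,0,0,0,-0.101,-0.0097,0,0,0,0,-0.109,-0.0105,0,0,0,0,-0.117,-0.0113,0,0,0,0,-0.125,-0.012,0,0,0,0,-0.132,-0.0127,0,0,0,0,-0.137,-0.0132,0,0,0,0,-0.14,-0.0135,0,0,0,0,-0.14,-0.0135,0,0,0,0])

```text
clock: 9.5
eef_pos: [460.5, -20.6, 217.0]
eef_rot: [-3.14, -0.611, 0.094]
wrist_force: [1.1, 0.1, -1.6]
finger_gap: 25.5
finger_force: 40.0
```

```bash
python3 - <<'E'
from h import *
s=manip.read_state();print(s['eef_pos'],s['eef_rot'],s['wrist_force'])
shot('top','t4');shot('wrist','w4')
a=cv2.imread('pics/t4.png');b=cv2.imread('pics/w4.png')
cv2.imwrite('pics/s4c.png',np.hstack([cv2.resize(a[90:210,230:330],(400,480)),cv2.resize(b[60:300,220:420],(400,480))]))
for f in('w4','t4'):
    z=load(f);T=cloud(z);p=z['p'].astype(int)
    e=np.radians(5.5);ex=np.array([np.cos(e),np.sin(e)]);ey=np.array([-ex[1],ex[0]])
    B=np.dstack([(T[...,:2]-[620,-1.6])@ex,(T[...,:2]-[620,-1.6])@ey,T[...,2]])
    m=(p.sum(2)<120)&(B[...,2]>6)&(B[...,2]<24)&(B[...,0]<10)&(B[...,0]>-110)&(abs(B[...,1])<60);w=B[m]
    if len(w):print(f,m.sum(),np.median(w,0).round(1),w.min(0).round(),w.max(0).round())
E
```

```text
[460.46885104 -20.56898677 217.02951206] [-3.14046138 -0.6110464   0.09362508] [ 1.13397751  0.10378837 -1.56603724]
w4 92 [-54.9   2.2  13.1] [-65. -16.   6.] [-44.   6.  19.]
t4 10 [-54.3 -10.4  12.9] [-63. -15.  10.] [-45.   5.  20.]
```

View pics/s4c.png

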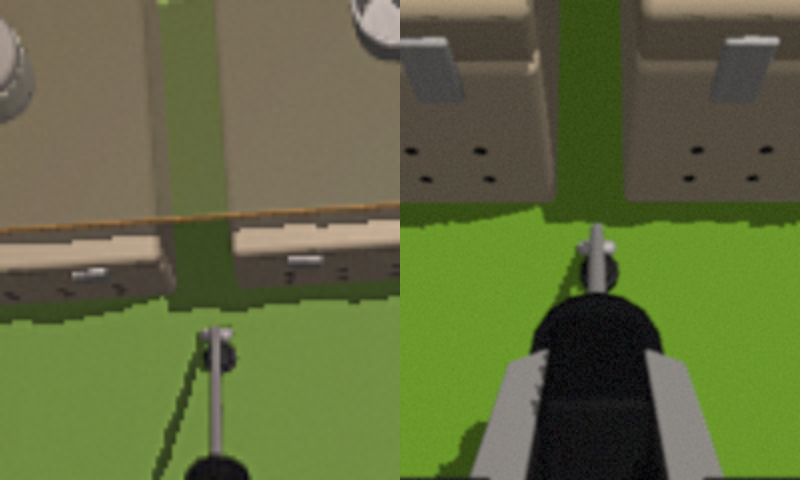

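The cap lies about 54 mm in front of the cases, opposite the gap, at top crop (218,355), with the foot just behind it. I'll free the foot, lift, straighten and return to the rack's front.

Call:
jog_arm(plan=[0.004,0.0004,0,0,0,0,0.008,0.0008,0,0,0,0,0.008,0.0008,0.03,0,0,0,0.008,0.0008,0.07,0,0,0,0,0,0.115,0,0,0,-0.03,-0.02,0.145,-0.8,8,0,-0.065,-0.05,0.1585,-1.5,16,0,-0.1,-0.08,0.1585,-2.3,24,0,-0.13,-0.115,0.1585,-3.1,32,0,-0.155,-0.15,0.1585,-3.35,34.84,0,-0.155,-0.19,0.1585,-3.35,34.84,0,-0.155,-0.23,0.1585,-3.35,34.84,0,-0.155,-0.27,0.1585,-3.35,34.84,0,-0.155,-0.295,0.1585,-3.35,34.84,0,-0.155,-0.3065,0.1585,-3.35,34.84,0,-0.155,-0.3065,0.1585,-3.35,34.84,0,-0.155,-0.3065,0.1585,-3.35,34.84,0,-0.155,-0.3065,0.1585,-3.35,34.84,0])

```text
clock: 11.4
eef_pos: [306.0, -326.0, 375.8]
eef_rot: [3.141, -0.001, 0.095]
wrist_force: [-0.2, 0.4, -2.8]
finger_gap: 25.7
finger_force: 40.0
```

```bash
python3 - <<'E'
from h import *
s=manip.read_state();print(s['eef_pos'],s['eef_rot'],s['wrist_force'],s['finger_gap'])
shot('top','t5')
z=load('t5');T=cloud(z);p=z['p'].astype(int)
e=np.radians(5.5);ex=np.array([np.cos(e),np.sin(e)]);ey=np.array([-ex[1],ex[0]])
B=np.dstack([(T[...,:2]-[620,-1.6])@ex,(T[...,:2]-[620,-1.6])@ey,T[...,2]])
m=(p.sum(2)<150)&(B[...,2]>5)&(B[...,2]<24)&(B[...,0]<10)&(B[...,0]>-110)&(abs(B[...,1])<60);w=B[m]
print('cap',m.sum(),np.median(w,0).round(1))
E
```

```text
[ 305.98276936 -326.04735133  375.83501425] [ 3.14096212e+00 -5.53381151e-04  9.52100519e-02] [-0.20748283  0.39911672 -2.7747652 ] 25.728846566509965
cap 38 [-53.5  -4.9  16.4]
```

Call:
jog_arm(plan=[0,-0.0025,-0.03,0,0,0,0,-0.0025,-0.065,0,0,0,0,-0.0025,-0.085,0,0,0,0,-0.0025,-0.087,0,0,0,0.02,-0.0006,-0.087,0,0,0,0.04,0.0012,-0.087,0,0,0,0.06,0.003,-0.087,0,0,0,0.08,0.0048,-0.087,0,0,0,0.093,0.006,-0.087,0,0,0,0.0985,0.0065,-0.087,0,0,0,0.0985,0.0065,-0.087,0,0,0])

```text
clock: 12.55
eef_pos: [404.4, -320.3, 288.8]
eef_rot: [3.141, -0.0, 0.095]
wrist_force: [-0.7, 0.2, -1.4]
finger_gap: 25.5
finger_force: 40.0
```

Call:
jog_arm(plan=[0,0,-0.004,0,0,0,0,0,-0.008,0,0,0,0,0,-0.011,0,0,0,0,0,-0.0125,0,0,0,0,0,-0.0125,0,0,0,0,0,-0.0125,0,0,0])

```text
clock: 13.15
eef_pos: [404.1, -320.5, 276.0]
eef_rot: [3.142, -0.0, 0.094]
wrist_force: [-0.4, -0.3, -2.3]
finger_gap: 25.8
finger_force: 40.0
```

```bash
python3 - <<'E'
from h import *
s=manip.read_state();print(s['eef_pos'],s['eef_rot'],s['wrist_force'],s['moment'])
shot('scene','s6')
a=cv2.imread('pics/s6.png');cv2.imwrite('pics/s6c.png',cv2.resize(a[90:230,210:330],(514,600),interpolation=cv2.INTER_CUBIC))
E
```

```text
[ 404.11822813 -320.52557464  275.95204854] [ 3.14154263e+00 -6.40240314e-05  9.39549938e-02] [-0.3649184  -0.34228329 -2.31919362] [0.03134252 0.16362536 0.00433505]
```

View pics/s6c.png

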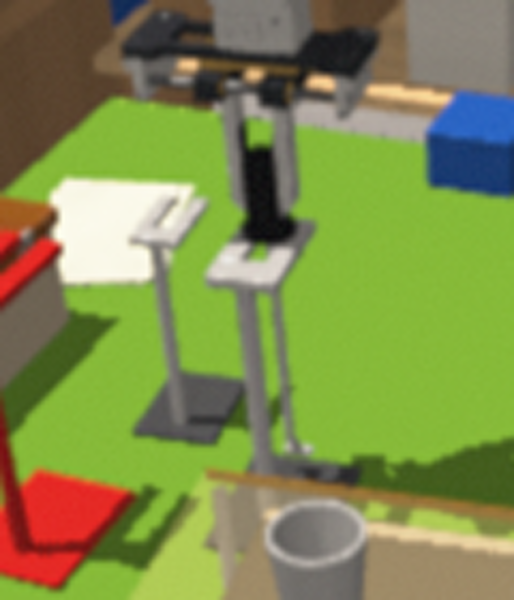

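The picture shows the collar on the fork at (268,230), with the shaft hanging through the slot. Wrist force still shows most of the hook's weight, so I'll ease down 1 mm, then open gently.

Call:
jog_arm(plan=[0,0,-0.001,0,0,0,0,0,-0.001,0,0,0,0,0,-0.001,0,0,0], force=5)

```text
clock: 13.5
eef_pos: [404.3, -320.5, 275.5]
eef_rot: [3.141, -0.001, 0.094]
wrist_force: [-1.3, 1.7, 5.3]
finger_gap: 26.2
finger_force: 5.0
```

Call:
jog_arm(plan=[0,0,0,0,0,0,0,0,0,0,0,0,0,0,0,0,0,0,0,0,0,0,0,0,0,0,0,0,0,0,0,0,0,0,0,0], claw=0.06)

```text
clock: 14.1
eef_pos: [404.2, -320.5, 274.9]
eef_rot: [3.142, 0.0, 0.094]
wrist_force: [-0.1, 0.1, 0.4]
finger_gap: 59.9
finger_force: 0.0
```

Call:
jog_arm(plan=[0,0,0.02,0,0,0,0,0,0.05,0,0,0,0,0,0.09,0,0,0,0,0,0.13,0,0,0,0,0,0.15,0,0,0,0,0,0.15,0,0,0,0,0,0.15,0,0,0,0,0,0.15,0,0,0,0,0,0.15,0,0,0,0,0,0.15,0,0,0])

```text
clock: 15.1
eef_pos: [404.1, -320.4, 424.3]
eef_rot: [-3.141, 0.001, 0.094]
wrist_force: [-0.5, 0.1, 0.2]
finger_gap: 59.6
finger_force: 0.0
```

```bash
python3 - <<'E'
from h import *
def go():
    c={}
    for i in(0,1):
        shot('wrist','w7');T=cloud(load('w7'));Z=T[...,2]
        w=T[(Z>300)&(Z<345)&(abs(T[...,0]-404)<50)&(abs(T[...,1]+320)<50)]
        top=np.percentile(w[:,2],90);w=w[w[:,2]>top-8];r=cv2.minAreaRect(w[:,:2].astype(np.float32))
        print('handle',len(w),top.round(1),np.round(r[0],1),np.round(r[1],1),round(r[2],1))
go()
shot('top','t7');z=load('t7');T=cloud(z);p=z['p'].astype(int)
e=np.radians(5.5);ex=np.array([np.cos(e),np.sin(e)]);ey=np.array([-ex[1],ex[0]])
B=np.dstack([(T[...,:2]-[620,-1.6])@ex,(T[...,:2]-[620,-1.6])@ey,T[...,2]])
m=(p.sum(2)<150)&(B[...,2]>5)&(B[...,2]<24)&(B[...,0]<10)&(B[...,0]>-110)&(abs(B[...,1])<60)
print('cap',m.sum(),np.median(B[m],0).round(1),'clock',manip.read_state()['clock'])
E
```

```text
handle 1056 323.5 [ 403.6 -320.8] [33.3 25.4] 5.0
handle 1041 323.5 [ 403.5 -320.8] [33.5 25.4] 4.8
cap 36 [-53.7  -4.4  14.5] clock 15.25
```

The hook hangs upright and still at the seat, and the cap is 54 mm out. Handing in.

```bash
python3 -c "
from cell import manip
print(manip.sign_off())"
```

```text
the job is handed in; nothing more can be done
None
```

The job is handed in (no verdict shown): the cap lies about 54 mm in front of the cases opposite the gap, the hook hangs upright and still in the large grey rack, and no move went near the tray, bottle or beaker.

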